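# Set the proofer's steam valve to two turns open

## Task

The crank pin on the red wheel of the steam valve has lost its grip: take from the white tray the one wooden sleeve that fits (the one as wide as the steel collar at the foot of the pin) and slip it over the pin, fully down on the collar. With this grip, crank the valve shut, clockwise from above, until it stops, then open it again by exactly two full turns and finish there still holding the sleeve in the gripper, on its pin. Leave the other two sleeves, the loaf tin, the jar and the scraper in their places.

Things in the scene. Friction and masses are not known exactly. Their poses are not given: they have to be found in the camera images.
- valve: Brass steam valve with copper pipe on a dark base plate (250 x 90 mm, 8 mm thick, long side along its x) bolted to the bench. Origin: centre of the plate's underside, on the bench; the vertical wheel axis passes through the origin. It cannot move; its place and yaw vary. The wheel's rim (diameter 144 mm over all, bar 14 mm thick) lies at heights 98 to 112 mm above the bench, the hub's top at 117 mm.
- wheel (a joint): Turn of the red valve wheel in rad about its vertical axis: 0 = shut, against the stop; grows as the wheel turns counter-clockwise seen from above (opening); one turn = 6.283; upper stop at 18.85. It starts partly open, between 1.5 and 6 rad. At 0 the crank pin lies in the direction of the valve's own +x from the axis. About 0.12 N m of friction (2 N at the pin) holds it where it is left; it does not rise or sink as it turns.
- crank_seat (a point): Centre of the top face of the steel collar (34 mm across) at the foot of the crank pin, on the wheel, 65 mm from the wheel axis and 115 mm above the bench. The upright steel pin, 14 mm in diameter with a small chamfer at its end, rises 50 mm above this point. The sleeve's origin comes here when it is fully down; a fitted sleeve turns freely on the pin, so the hand need not turn while cranking. Its x axis points away from the wheel axis, z up.
- tray: Low white plastic tray, 210 x 230 mm (x, y), rim 14 mm high, walls and floor 5 mm thick, fixed on the bench. Origin: centre of its underside. The three sleeves stand in it, in any order, about 110 mm apart.
- grip_small: Upright wooden grip sleeve, a plain tube (too narrow: it does not go over the pin): outside diameter 26 mm, bore 10 mm, 60 mm tall, about 35 g, standing on the tray floor. Origin: centre of its underside; z up along the bore. Leave it alone.
- grip_medium: Upright wooden grip sleeve, a plain tube (the right one: as wide as the collar, 2 mm of play all round on the 14 mm pin; when down it covers the pin and overtops it by 10 mm): outside diameter 34 mm, bore 18 mm, 60 mm tall, about 50 g, standing on the tray floor. Origin: centre of its underside; z up along the bore.
- grip_large: Upright wooden grip sleeve, a plain tube (too wide: sloppy on the pin): outside diameter 42 mm, bore 26 mm, 60 mm tall, about 70 g, standing on the tray floor. Origin: centre of its underside; z up along the bore. Leave it alone.
- loaf_tin: Bystander: open dark steel loaf tin, 210 x 110 x 75 mm high, to the left of the valve. Origin: centre of its underside. Leave it alone.
- grease_jar: Bystander: jar with a green cap, 60 mm across, 75 mm high, on the far side. Origin: centre of its underside. Leave it alone.
- scraper: Bystander: dough scraper lying flat, aluminium blade and dark wooden handle, 88 x 150 x 17 mm, on the far side. Origin: on the bench under its middle. Leave it alone.
There are look-alikes about, which are no part of the job. What is shaped like the grip_medium but green is not meant.

How it is judged:
On the way, in this order (a step that is already met when the one before it is completed fails the run):
1. the medium sleeve is over the crank pin, down on the collar (z of grip_medium in the frame of crank_seat between -0.004 and 0.006 m and horizontal distance between grip_medium and crank_seat below 0.006 m and angle between grip_medium's own z axis and vertical below 0.15 rad), for 0.2 s.
2. the valve is shut, against its stop, with the sleeve on the pin and in the gripper (value of joint wheel below 0.06 rad and contact force between the fingers and grip_medium above 1 N and z of grip_medium in the frame of crank_seat between -0.004 and 0.02 m and horizontal distance between grip_medium and crank_seat below 0.008 m and angle between grip_medium's own z axis and vertical below 0.15 rad), for 0.2 s.
At the end, for the whole second after the job is handed in: After being shut against its stop (within 0.06 rad), the valve stands still two full turns open: 12.57 +-0.25 rad. The fingers still grip the medium sleeve (over 1 N), upright on the pin, under 12 mm above the collar. No other thing shifted over 40 mm or tipped (value of joint wheel between 12.316 and 12.816 rad and velocity of joint wheel between -0.1 and 0.1 rad/s and contact force between the fingers and grip_medium above 1 N and z of grip_medium in the frame of crank_seat between -0.004 and 0.012 m and horizontal distance between grip_medium and crank_seat below 0.008 m and angle between grip_medium's own z axis and vertical below 0.15 rad); the arm keeps its last pose, push and grip.
It fails at once if the small sleeve was moved out of its place (more than 40 mm) or tipped (distance of grip_small from where it was at the start of the episode above 0.04 m or angle between grip_small's own z axis and vertical above 0.5 rad).
It fails at once if the large sleeve was moved out of its place (more than 40 mm) or tipped (distance of grip_large from where it was at the start of the episode above 0.04 m or angle between grip_large's own z axis and vertical above 0.5 rad).
It fails at once if the loaf tin was moved out of its place (more than 40 mm) or tipped (distance of loaf_tin from where it was at the start of the episode above 0.04 m or angle between loaf_tin's own z axis and vertical above 0.5 rad).
It fails at once if the jar was moved out of its place (more than 40 mm) or tipped (distance of grease_jar from where it was at the start of the episode above 0.04 m or angle between grease_jar's own z axis and vertical above 0.5 rad).
It fails at once if the scraper was moved out of its place (more than 40 mm) or tipped (distance of scraper from where it was at the start of the episode above 0.04 m or angle between scraper's own z axis and vertical above 0.5 rad).
It also fails if it takes over 72 s, if anything falls off the work surface, if the arm or the gripper's body presses on something with over 40 N, if the wrist force passes 120 N, or if a joint passes its speed limit or range.

## Robot

A 6-joint arm with a two-finger parallel gripper is mounted at the origin on the work surface. World frame = base frame: x ahead of the robot, y to its left, z up, the work surface at z = 0. Lengths are in m, angles in rad, forces in N, time in s.
With the tool pointing down it reaches from about 0.35 to 0.775 m from the base axis. Payload 5.5 kg.
Tool frame: the origin (TCP) lies at the very end of the fingers, on their centre line; the grasp point (between the pads) lies 19 mm behind it; z points along the fingers, x is the direction in which the jaws open and shut, and the axes are right-handed (so a half turn about z gives the same grasp; the last joint's range is limited). The gripper opens to 85 mm and grips with 20 to 120 N. Pads are 22 mm wide; open, the fingers measure 114 mm over their backs; the gripper's body (76 mm by 85 mm) begins 54 mm behind the grasp point. The pads swing forward as they close: fully open they stand 13 mm farther back than shut.
Start: joints at [-1.283, 0.313, 0.046, 1.304, 0, 1.431], TCP at [0.239, -0.523, 0.231] pointing down, gripper open.
Joint ranges: [-2.76, 2.76], [-0.86, 1.69], [-1.03, 1.26], [-2.2, 2.34], [-1.47, 1.5], [-3.14, 3.14]. Speed limits (rad/s): [2.57, 2.57, 3.14, 3.14, 3.14, 3.14].

## Interface

Orientations are given as a unit quaternion [w, x, y, z].
In Python, from workcell import env gives the robot as it stands.
- The arm moves only by the shell command python3 -m inch 'ROWS' [FORCE]. ROWS is JSON, a list of rows, each a list of 7 numbers: the turn, a rotation vector about the tool's x, y, z each as a share of 8 degrees, from -1 to 1, then the shift along the tool's x, y, z each as a share of 0.05 m, from -1 to 1, then the closure, from 0 (fully open) to 1 (shut). A call has 1 to 12 rows; each row shifts and turns the commanded pose from where the row before left it, along the tool's axes as they then stand; what a row does not reach is not made up. A row lasts 1/10 s, in which the tool goes at most 50 mm and 8.59 degrees, less where a joint would pass 70% of its speed; a pose out of reach is approached as far as the arm can. A call with a number of a shift or a turn outside -1 to 1 is refused whole. A call with a gripper value outside its range is refused whole. The fingers move at their own pace and stop on an object; FORCE is the grip in N (left out, the last holds). Time passes only in rows, so rows that do not move let the fingers close. It gives the time, the measured TCP pose, the force and the opening at its end, in the units of the state.
- env.get_state(): the state, without advancing time (a new reading comes with each control period).
- env.read_camera(name): name is "scene" or "top" or "wrist"; returns the picture (400x640x3 uint8, red, green, blue); there is no depth.
- env.calibration(name): a dict with "fx", "fy", "cx", "cy" (pixels), "k1" (the pictures are not rectified: a ray, as slopes to the right and down, at radius r is drawn at 1 + k1 r^2 times it, then the intrinsics apply), "rvec" (rotation vector, rad) and "tvec" (3), from world to camera coordinates, as OpenCV has them; the wrist camera has in their place "hand_eye" (4x4, takes a point from camera to tool coordinates, whose origin is the TCP and whose axes are the tool frame's). Camera axes: x right, y down, z forward; pixel columns grow to the right and rows downward; lengths in m; the calibration is good to about 2 mm. A picture is of the moment at which its call begins: read the wrist's pose just before it. calibration takes no time and is no camera call.
- env.hand_in(): hands the job in, once; it reports no verdict.
The state is a dict: "clock": time; "joint_pos": joint angles; "qvel": joint speeds; "tau": joint torques, N m; "tcp_pos": TCP position; "orientation": TCP orientation; "wrist_force": force on the tool from outside, world axes, zero at the start; "ft_torque": the same for the moment, N m; "finger_gap": finger opening in m.
Only numpy, scipy, OpenCV 4.12 (cv2) and the standard library are available. Lean on these libraries where they do the work, as an engineer would, in place of code of your own. Each camera call takes 0.05 s, during which the arm holds its last target.

## Working session

There is one attempt and no reset: what is moved stays moved. The work goes in short steps, Python scripts to look and compute and a shell command to move; the robot and the scene stay as the last step left them, time stands still between calls to the robot, and variables do not carry over. Pictures are saved under pics/ and viewed, and the job is handed in when it is done.

```bash
ls; mkdir -p pics; cat > h.py <<'E'
import numpy as np, cv2
from workcell import env
from scipy.spatial.transform import Rotation as R
def snap(n,f):
    im=env.read_camera(n); cv2.imwrite('pics/'+f,im[:,:,::-1]); return im
def cam(n,st=None):
    c=env.calibration(n)
    K=np.array([[c['fx'],0,c['cx']],[0,c['fy'],c['cy']],[0,0,1.]])
    if 'rvec' in c:
        Rm=cv2.Rodrigues(np.array(c['rvec'],float))[0]; t=np.array(c['tvec'],float)
    else:
        H=np.array(c['hand_eye']); T=np.eye(4); q=st['orientation']
        T[:3,:3]=R.from_quat([q[1],q[2],q[3],q[0]]).as_matrix(); T[:3,3]=st['tcp_pos']
        W=np.linalg.inv(T@H); Rm=W[:3,:3]; t=W[:3,3]
    return K,np.array([c['k1'],0,0,0.]),Rm,t
def ray(C,u,v):
    K,D,Rm,t=C
    p=cv2.undistortPoints(np.array([[[u,v]]],float),K,D)[0,0]
    return -Rm.T@t, Rm.T@np.array([p[0],p[1],1])
def onz(C,u,v,z):
    o,d=ray(C,u,v); return o+d*(z-o[2])/d[2]
def proj(C,P):
    K,D,Rm,t=C
    return cv2.projectPoints(np.array(P,float).reshape(-1,3),cv2.Rodrigues(Rm)[0],t,K,D)[0].reshape(-1,2)
E
python3 - <<'E'
from h import *
s=env.get_state();print(s)
snap('scene','s0.png');snap('top','t0.png')
for n in('scene','top','wrist'):
    print(n,env.calibration(n))
for n in('scene','top'):
    C=cam(n);print(-C[2].T@C[3])
E
```

```text
pics
{'clock': 0.0, 'joint_pos': array([-1.28262635e+00,  3.14009830e-01,  4.49874502e-02,  1.30358498e+00,
       -1.23034926e-05,  1.43119299e+00]), 'qvel': array([-9.78938227e-05, -3.30788763e-04, -1.05781262e-03, -8.30253567e-06,
        9.10478332e-04,  7.50930418e-05]), 'tau': array([ 3.23402392e-04, -4.80629897e+01,  2.98531401e+01,  1.95177225e-02,
       -8.94287268e-05,  1.33090654e-05]), 'tcp_pos': array([ 0.23837868, -0.52270916,  0.23040696]), 'orientation': array([-5.86351261e-04,  8.41084014e-01, -5.40903744e-01, -6.90066530e-04]), 'wrist_force': array([-0.01699822,  0.4833976 , -0.34125112]), 'ft_torque': array([-0.02155501,  0.02040918, -0.00205626]), 'finger_gap': 0.0850243822641616}
scene {'fx': 460.493978657103, 'fy': 460.493978657103, 'cx': 326.61401912770646, 'cy': 199.52637932219272, 'k1': -0.11213839748004147, 'rvec': array([ 2.29986621,  0.89052891, -0.33450429]), 'tvec': array([-0.44537875, -0.16838426,  1.4002807 ])}
top {'fx': 363.5117728976868, 'fy': 363.5117728976868, 'cx': 315.029006562243, 'cy': 193.22759992800917, 'k1': 0.013872033291969269, 'rvec': array([ 2.20545611, -2.18557313,  0.08711916]), 'tvec': array([0.03975039, 0.53433319, 1.10083673])}
wrist {'fx': 308.39527530115055, 'fy': 308.39527530115055, 'cx': 320.43778192913305, 'cy': 195.4000817944826, 'k1': -0.0528113614768303, 'hand_eye': array([[ 9.99999985e-01,  6.83126743e-05,  1.58894006e-04,
         1.76059346e-04],
       [-1.12309460e-04,  9.55130782e-01,  2.96184363e-01,
        -7.38476348e-02],
       [-1.31531410e-04, -2.96184376e-01,  9.55130775e-01,
        -1.42710908e-01],
       [ 0.00000000e+00,  0.00000000e+00,  0.00000000e+00,
         1.00000000e+00]])}
[ 1.03116464 -0.45956477  0.95551098]
[0.46159818 0.06059294 1.13233792]
```

View pics/s0.png

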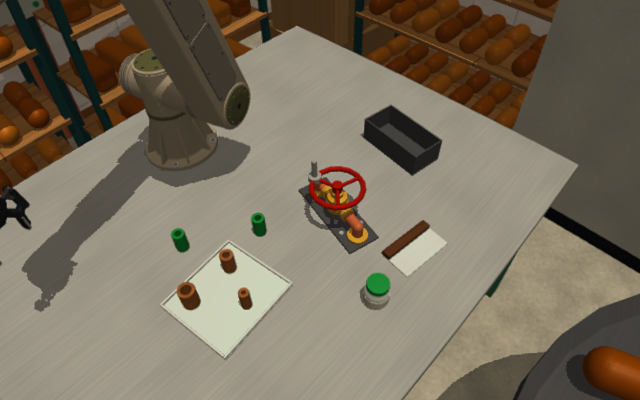

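View pics/t0.png

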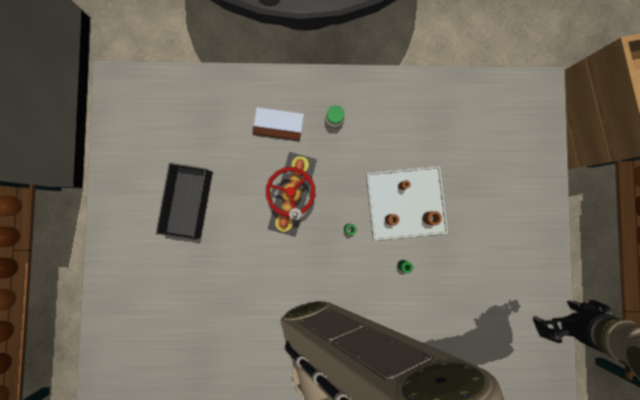

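The scene view shows three brown sleeves in the tray: (188,294) widest, (228,260) middle, (245,298) narrowest. In the top view they are at (432,219), (392,219) and (404,185). The green look-alikes at top (350,230) and (405,267) don't count. Next I'll measure the widths and enlarge.

```bash
python3 - <<'E'
from h import *
t=cv2.imread('pics/t0.png');s=cv2.imread('pics/s0.png')
a=cv2.resize(t[160:250,250:450],None,fx=4,fy=4,interpolation=cv2.INTER_CUBIC)
cv2.imwrite('pics/t0c.png',a)
cv2.imwrite('pics/s0c.png',cv2.resize(s[150:320,160:380],None,fx=3.4,fy=3.4,interpolation=cv2.INTER_CUBIC))
C=cam('top');S=cam('scene')
# sleeves in top: brown mask
hsv=cv2.cvtColor(t,cv2.COLOR_BGR2HSV)
m=cv2.inRange(hsv,(0,90,30),(25,255,255))
for nm,im,reg,CC in(('top',t,(170,235,370,445),C),('scene',s,(240,350,165,290),S)):
    hs=cv2.cvtColor(im,cv2.COLOR_BGR2HSV)
    m=cv2.inRange(hs,(0,90,20),(25,255,255));k=np.zeros_like(m);k[reg[0]:reg[1],reg[2]:reg[3]]=1;m*=k
    n,l,st,ce=cv2.connectedComponentsWithStats(m)
    for i in range(1,n):
        if st[i,4]>15: print(nm,st[i],ce[i],onz(CC,*ce[i],.05).round(4))
# wheel: red mask
m=cv2.inRange(hsv,(0,190,90),(6,255,255))|cv2.inRange(hsv,(174,190,90),(180,255,255));k=np.zeros_like(m);k[150:230,250:330]=1;m*=k
ys,xs=np.nonzero(m);print(xs.min(),xs.max(),ys.min(),ys.max())
cn=max(cv2.findContours(m,cv2.RETR_EXTERNAL,cv2.CHAIN_APPROX_NONE)[0],key=len)
W=np.array([onz(C,*p[0],.105)[:2] for p in cn]);
h=cv2.fitEllipse(cn);print(h,onz(C,*h[0],.105))
print(cv2.minEnclosingCircle(W.astype(np.float32)))
print('pin',onz(C,295,214,.165))
E
```

```text
top [399 181  11   8  66] [404.06060606 184.71212121] [ 0.5599 -0.2216  0.05  ]
top [423 212  18  13 178] [432.03370787 217.8988764 ] [ 0.4614 -0.3044  0.05  ]
top [386 215  13  10 107] [391.81308411 219.41121495] [ 0.4559 -0.1842  0.05  ]
scene [219 249  17  24 296] [227.27364865 260.43918919] [ 0.4621 -0.1891  0.05  ]
scene [176 282  24  28 457] [188.00437637 295.29978118] [ 0.4683 -0.3088  0.05  ]
scene [238 288  14  21 209] [244.4784689  297.89473684] [ 0.5659 -0.2265  0.05  ]
267 313 167 216
((290.0542297363281, 190.89166259765625), (44.5687370300293, 45.57318115234375), 21.787025451660156) [0.53419246 0.11660244 0.105     ]
((0.532795786857605, 0.11526133865118027), 0.07071753591299057)
pin [0.4685837  0.09941286 0.165     ]
```

View pics/t0c.png

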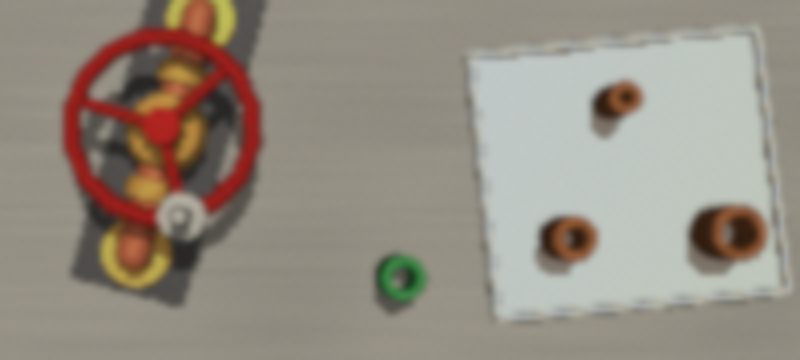

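View pics/s0c.png

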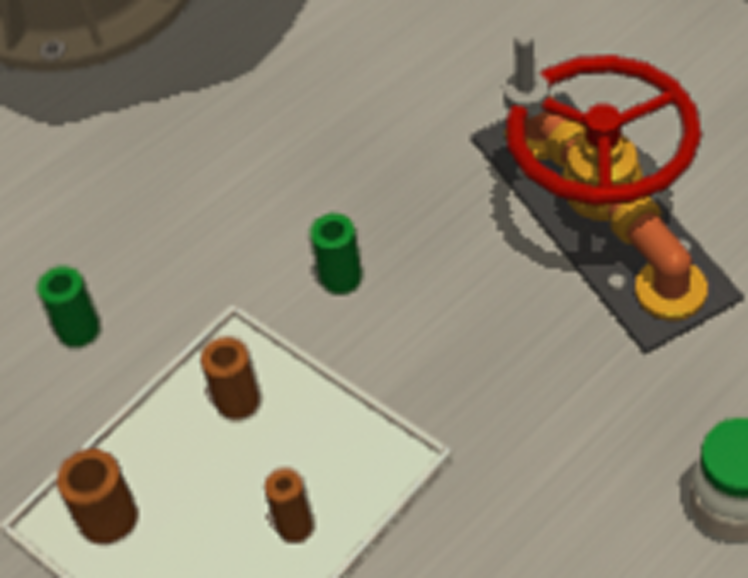

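The medium sleeve is the brown one at top (392,219), scene (228,260). Its width is between the other two: 13 px against 11 and 18. The green tubes are out. Pin azimuth minus plate yaw gives a wheel start near 3.6 rad; the opposite +x would give 0.45, which is outside the range. Next I'll turn the tool so that x=+X and y=-Y.

```bash
python3 -m inch '[[0,0,-1,0,0,0,0],[0,0,-1,0,0,0,0],[0,0,-1,0,0,0,0],[0,0,-1,0,0,0,0],[0,0,-1,0,0,0,0],[0,0,-1,0,0,0,0],[0,0,-1,0,0,0,0],[0,0,-1,0,0,0,0],[0,0,-0.19,0,0,0,0],[0,0,0,0,0,0,0]]' 40; python3 - <<'E'
from h import *
s=env.get_state();q=s['orientation'];print(R.from_quat([q[1],q[2],q[3],q[0]]).as_matrix().round(4),s['joint_pos'],s['tcp_pos'])
C=cam('top');S=cam('scene')
print(onz(C,393.75,219.75,.065),onz(S,*(160+224/3.4,150+356/3.4),.065))
print(onz(C,290.5,191.75,.117),onz(S,160+603/3.4,150+117/3.4,.117))
print(onz(C,250+180/4,160+217/4,.115), onz(S,160+524/3.4,150+42/3.4,.165))
E
```

```text
clock: 1.1
tcp_pos: [0.2385, -0.523, 0.231]
orientation: [-0.0, 1.0, -0.001, -0.0]
wrist_force: [0.3, -0.4, -0.1]
finger_gap: 0.0856
[[ 1.0e+00 -1.8e-03 -2.0e-04]
 [-1.8e-03 -1.0e+00  6.0e-04]
 [-2.0e-04 -6.0e-04 -1.0e+00]] [-1.28262815e+00  3.13526309e-01  4.57060396e-02  1.30363312e+00
  9.49223093e-06  2.89930622e-01] [ 0.23847953 -0.52302996  0.23097607]
[ 0.45500704 -0.18654531  0.065     ] [ 0.4569117  -0.18556678  0.065     ]
[0.53094989 0.11467145 0.117     ] [0.53343405 0.11679516 0.117     ]
[0.46824804 0.10141088 0.115     ] [0.472359   0.10001266 0.165     ]
```

```bash
python3 -m inch '[[0,0,0,0.435,-0.674,0,0],[0,0,0,0.435,-0.674,0,0],[0,0,0,0.435,-0.674,0,0],[0,0,0,0.435,-0.674,0,0],[0,0,0,0.435,-0.674,0,0],[0,0,0,0.435,-0.674,0,0],[0,0,0,0.435,-0.674,0,0],[0,0,0,0.435,-0.674,0,0],[0,0,0,0.435,-0.674,0,0],[0,0,0,0.435,-0.674,0,0],[0,0,0,0,0,0.4,0],[0,0,0,0,0,0,0]]'; python3 - <<'E'
from h import *
s=env.get_state();im=snap('wrist','w1.png');C=cam('wrist',s)
print(s['tcp_pos'],proj(C,[[.456,-.186,.065],[.456,-.186,.005]]))
E
```

```text
clock: 2.3
tcp_pos: [0.4552, -0.1842, 0.2094]
orientation: [-0.001, 1.0, 0.001, -0.002]
wrist_force: [-0.1, -0.6, 0.1]
finger_gap: 0.0855
[ 0.45518886 -0.18420698  0.20940263] [[323.33406712 183.19391032]
 [323.01673496 169.77976975]]
```

View pics/w1.png

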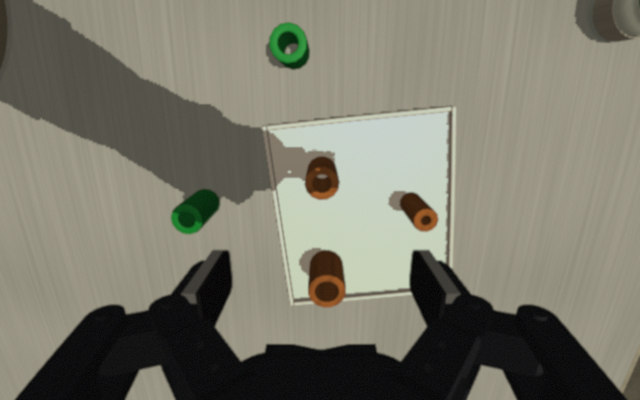

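The wrist view shows the medium sleeve's mouth at about (322,183), as predicted from the other cameras. The small one is at (425,220), the large at (327,290), and the greens are outside the tray. Now I descend and grip.

```bash
python3 -m inch '[[0,0,0,0.02,0.036,0.6,0],[0,0,0,0,0,0.7,0],[0,0,0,0,0,0.7,0],[0,0,0,0,0,0.7,0],[0,0,0,0,0,0.7,0],[0,0,0,0,0,0.33,0],[0,0,0,0,0,0,0],[0,0,0,0,0,0,1],[0,0,0,0,0,0,1],[0,0,0,0,0,0,1],[0,0,0,0,0,0,1],[0,0,0,0,0,0,1]]' 50; python3 - <<'E'
from h import *
s=env.get_state();print(s['tcp_pos'],s['finger_gap'])
snap('wrist','w2.png')
E
```

```text
clock: 3.55
tcp_pos: [0.4578, -0.1886, 0.0263]
orientation: [0.001, 1.0, 0.0, 0.001]
wrist_force: [-0.9, 0.2, 5.3]
finger_gap: 0.0329
[ 0.45783703 -0.18863468  0.02632199] 0.03289438267426843
```

View pics/w2.png

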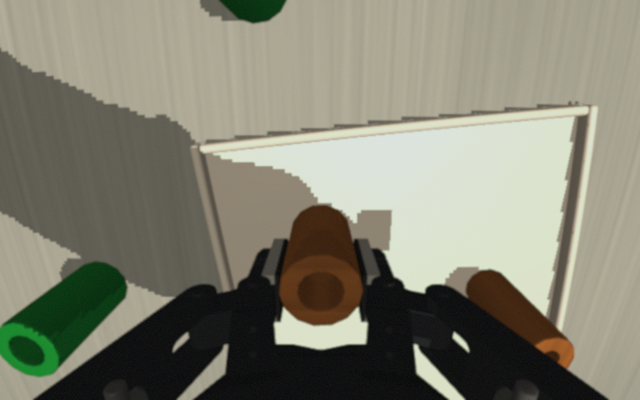

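The sleeve sits between the pads with the gap at 33 mm. I'll lift, then go part way to the pin and look at it.

```bash
python3 -m inch '[[0,0,0,0,0,-0.4,1],[0,0,0,0,0,-0.8,1],[0,0,0,0,0,-0.8,1],[0,0,0,0,0,-0.8,1],[0,0,0,0,0,-0.8,1],[0,0,0,0,0,-0.7,1],[0,0,0,0,-0.6,0,1],[0,0,0,0,-0.8,0,1],[0,0,0,0,-0.8,0,1],[0,0,0,0,-0.8,0,1],[0,0,0,0,-0.8,0,1],[0,0,0,0,-0.4,0,1]]'; python3 -m inch '[[0,0,0,0,0,0,1],[0,0,0,0,0,0,1]]'
python3 - <<'E'
from h import *
s=env.get_state();print(s['tcp_pos'],s['finger_gap'],s['wrist_force'])
im=snap('wrist','w3.png');C=cam('wrist',s)
print(proj(C,[[.47,.10,.115],[.47,.10,.165],[.532,.1155,.117],s['tcp_pos']]))
snap('scene','s3.png')
E
```

```text
clock: 4.8
tcp_pos: [0.4562, 0.0248, 0.2405]
orientation: [-0.0, 1.0, 0.001, 0.001]
wrist_force: [0.7, -0.6, -0.9]
finger_gap: 0.0327
clock: 5.0
tcp_pos: [0.4568, 0.0223, 0.2402]
orientation: [0.0, 1.0, 0.001, 0.0]
wrist_force: [0.8, -0.3, -0.5]
finger_gap: 0.0326
[0.45677136 0.02230616 0.24024033] 0.03264004115813685 [ 0.82874443 -0.29014287 -0.51581147]
[[338.25348912  96.46905904]
 [342.43480183  95.67473405]
 [414.54202057  77.39549333]
 [323.46858554 251.94188224]]
```

View pics/w3.png

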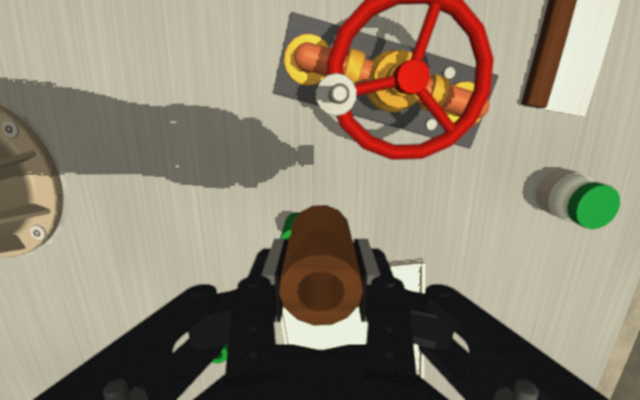

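View pics/s3.png

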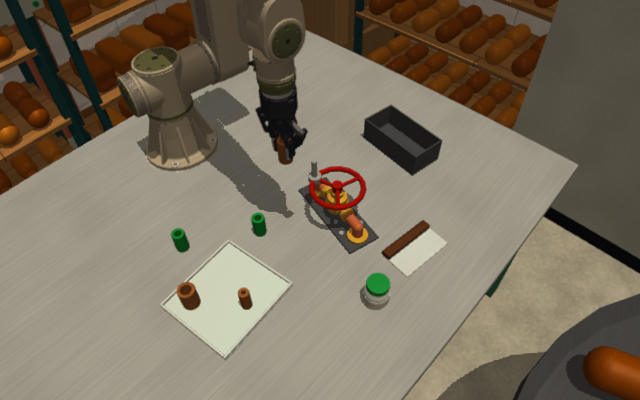

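The wrist view shows the pin at about (340,93), the hub at (412,76) and the held sleeve's mouth at (320,291). Next I'll get precise fits of the collar, rim and sleeve.

```bash
python3 - <<'E'
from h import *
im=cv2.imread('pics/w3.png');s=env.get_state();C=cam('wrist',s)
c1=cv2.resize(im[0:170,270:500],None,fx=3.4,fy=3.4,interpolation=cv2.INTER_CUBIC);cv2.imwrite('pics/w3a.png',c1)
c2=cv2.resize(im[190:340,240:400],None,fx=4,fy=4,interpolation=cv2.INTER_CUBIC);cv2.imwrite('pics/w3b.png',c2)
hs=cv2.cvtColor(im,cv2.COLOR_BGR2HSV)
m=cv2.inRange(hs,(0,200,60),(4,255,255))|cv2.inRange(hs,(176,200,60),(180,255,255))
m[:, :320]=0;m[170:]=0
cn=max(cv2.findContours(m,cv2.RETR_EXTERNAL,cv2.CHAIN_APPROX_NONE)[0],key=len)[:,0]
W=np.array([onz(C,*p,.105)[:2] for p in cn if p[1]>1])
from scipy.optimize import least_squares
r=least_squares(lambda p:np.hypot(W[:,0]-p[0],W[:,1]-p[1])-p[2],[.53,.115,.07],loss='soft_l1',f_scale=.002);print('rim',r.x)
E
```

```text
rim [0.53852856 0.11436519 0.06307807]
```

View pics/w3a.png

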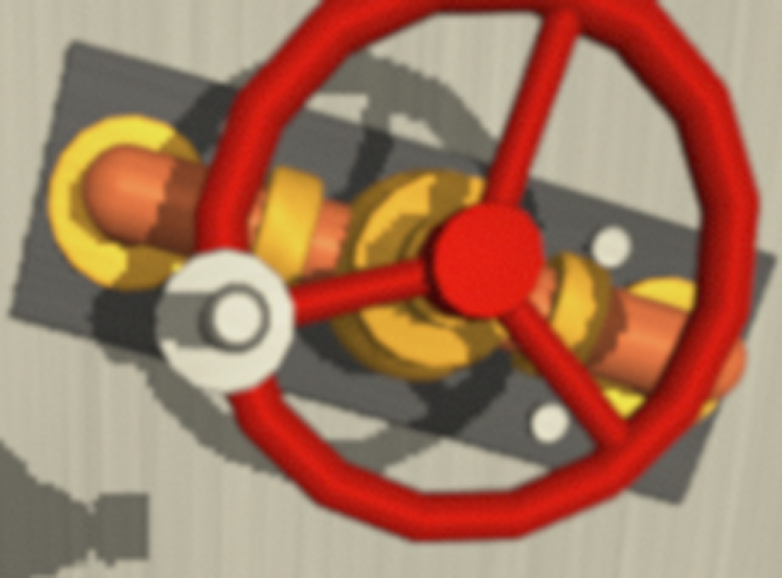

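View pics/w3b.png

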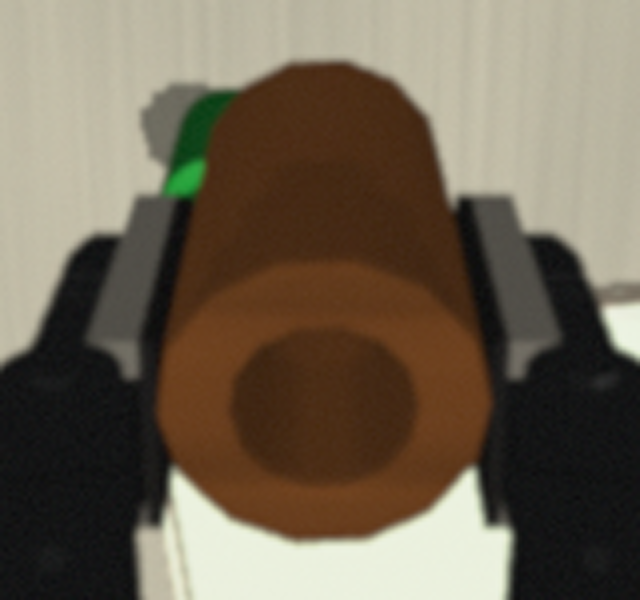

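```bash
python3 - <<'E'
from h import *
s=env.get_state();C=cam('wrist',s)
f=lambda u,v,z:onz(C,270+u/3.4,v/3.4,z).round(4)
print('hub',f(487,260,.117),'pintop',f(236,317,.165),'collar',f(226,320,.115))
print('collar edges',f(158,320,.115),f(295,320,.115))
# sleeve: in tool coords
H=np.array(env.calibration('wrist')['hand_eye']);K,D,_,_=C
def tool(u,v,zt):
    p=cv2.undistortPoints(np.array([[[u,v]]],float),K,D)[0,0]
    d=H[:3,:3]@np.array([p[0],p[1],1]);o=H[:3,3];return (o+d*(zt-o[2])/d[2]).round(4)
for zt in(-.042,-.039,-.034): print(zt,'mouth',tool(321.1,291,zt),'edges',tool(240+157/4,290,zt),tool(240+493/4,290,zt))
for zt in (.018,.021,.026): print(zt,'bottom far edge',tool(321,190+62/4,zt))
# plate corners -> yaw (z=.008)
P=[f(75,42,.008),f(12,318,.008),f(680,503,.008),f(776,258,.008)];print(P)
for a,b in((0,3),(1,2)): d=P[b]-P[a];print(np.arctan2(d[1],d[0]),np.hypot(*d[:2]))
E
```

```text
hub [0.5311 0.1151 0.117 ] pintop [0.4682 0.1006 0.165 ] collar [0.4687 0.1009 0.115 ]
collar edges [0.4521 0.1009 0.115 ] [0.4856 0.101  0.115 ]
-0.042 mouth [-0.0013 -0.0054 -0.042 ] edges [-0.0172 -0.0058 -0.042 ] [ 0.0147 -0.0058 -0.042 ]
-0.039 mouth [-0.0013 -0.0034 -0.039 ] edges [-0.0177 -0.0038 -0.039 ] [ 0.0152 -0.0038 -0.039 ]
-0.034 mouth [-0.0013  0.0001 -0.034 ] edges [-0.0185 -0.0004 -0.034 ] [ 0.016  -0.0003 -0.034 ]
0.018 bottom far edge [-0.0012 -0.0191  0.018 ]
0.021 bottom far edge [-0.0012 -0.018   0.021 ]
0.026 bottom far edge [-0.0012 -0.0163  0.026 ]
[array([0.4245, 0.1891, 0.008 ]), array([0.401 , 0.1036, 0.008 ]), array([0.6396, 0.0409, 0.008 ]), array([0.6624, 0.1253, 0.008 ])]
-0.26201463549293325 0.24630641485759155
-0.2569729753374488 0.24670072963005188
```

Hub (0.531,0.115) and pin (0.4685,0.1008) are 64 mm apart, against 65 given. The collar measures 33.5 mm, the plate 247 of 250 mm, and the yaw is −0.26, so the wheel starts at about 3.63 rad. Relative to the sleeve, the pin is dx=+0.013, dy=+0.078. I'll move above it.

```bash
python3 -m inch '[[0,0,0,0.06,-0.3,0,1],[0,0,0,0.07,-0.5,0,1],[0,0,0,0.07,-0.5,0,1],[0,0,0,0.06,-0.26,0,1],[0,0,0,0,0,0.4,1],[0,0,0,0,0,0.4,1],[0,0,0,0,0,0,1],[0,0,0,0,0,0,1]]'
python3 - <<'E'
from h import *
s=env.get_state();print(s['tcp_pos'],s['wrist_force'])
S=snap('scene','s4.png');t=snap('top','t4.png')
cv2.imwrite('pics/s4c.png',cv2.resize(S[100:240,240:400,::-1],None,fx=4,fy=4,interpolation=cv2.INTER_CUBIC))
cs=cam('scene');p=s['tcp_pos'];print(proj(cs,[[.4685,.1008,.165],[.4685,.1008,.115],[.4685,.1008,p[2]-.023]]))
E
```

```text
clock: 5.9
tcp_pos: [0.4697, 0.0994, 0.1999]
orientation: [0.0, 1.0, -0.0, -0.0]
wrist_force: [0.6, -0.1, 0.5]
finger_gap: 0.0325
[0.46966374 0.09938602 0.19985531] [ 0.64584488 -0.065783    0.50687029]
[[313.18683861 161.42664751]
 [313.73426325 175.57837113]
 [313.05204134 157.93177154]]
```

View pics/s4c.png

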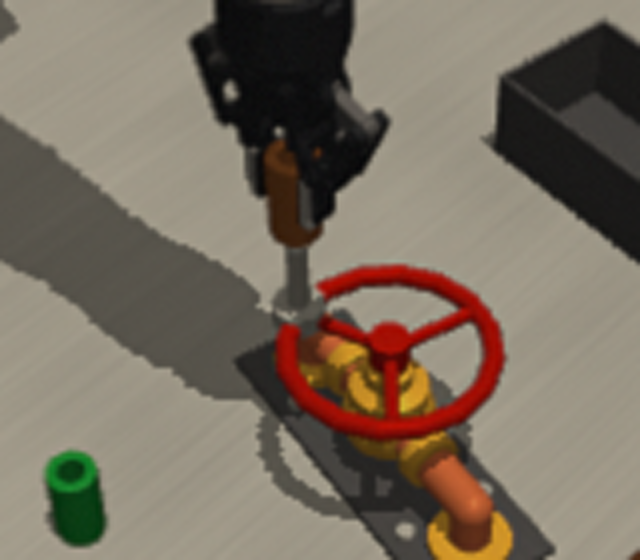

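The sleeve hangs in line over the pin: sleeve foot at crop (295,243), pin at (297,270). I'll descend to just past the pin's end and check the force.

```bash
python3 -m inch '[[0,0,0,0,0.01,0.15,1],[0,0,0,0,-0.02,0.15,1],[0,0,0,0,0,0.15,1],[0,0,0,0,0,0,1]]'; python3 -m inch '[[0,0,0,0,0,0.15,1],[0,0,0,0,0,0.15,1],[0,0,0,0,0,0,1],[0,0,0,0,0,0,1]]'
```

```text
clock: 6.4
tcp_pos: [0.4687, 0.1006, 0.1759]
orientation: [0.0, 1.0, 0.0, -0.001]
wrist_force: [0.3, 0.7, -1.1]
finger_gap: 0.0329
clock: 6.8
tcp_pos: [0.4695, 0.1006, 0.162]
orientation: [0.0, 1.0, 0.0, -0.0]
wrist_force: [0.5, -0.1, -0.4]
finger_gap: 0.0326
```

No force and the sleeve is about 25 mm over the pin. I'll continue down to the collar.

```bash
python3 -m inch '[[0,0,0,0,0,0.15,1],[0,0,0,0,0,0.15,1],[0,0,0,0,0,0,1],[0,0,0,0,0,0,1]]'; python3 -m inch '[[0,0,0,0,0,0.08,1],[0,0,0,0,0,0.06,1],[0,0,0,0,0,0,1],[0,0,0,0,0,0,1]]';python3 - <<'E'
from h import *
S=snap('scene','s5.png');w=snap('wrist','w5.png')
cv2.imwrite('pics/s5c.png',cv2.resize(S[130:220,270:380,::-1],None,fx=6,fy=6,interpolation=cv2.INTER_CUBIC))
E
```

```text
clock: 7.2
tcp_pos: [0.4694, 0.1006, 0.1469]
orientation: [0.0, 1.0, 0.0, -0.0]
wrist_force: [0.2, 0.2, 0.2]
finger_gap: 0.0332
clock: 7.6
tcp_pos: [0.4696, 0.1006, 0.1402]
orientation: [0.0, 1.0, 0.0, -0.0]
wrist_force: [1.0, -0.4, -0.8]
finger_gap: 0.0323
```

View pics/s5c.png

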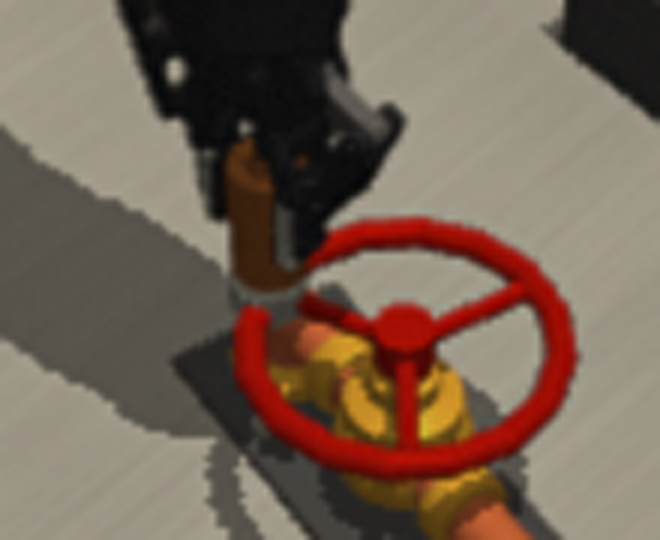

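View pics/w5.png

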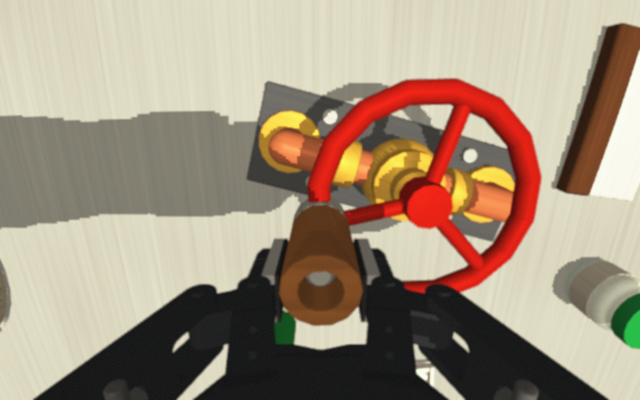

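The pin end shows in the bore at (321,280), so the sleeve is on and nearly down. I'll go down in small steps until I feel the collar.

```bash
python3 -m inch '[[0,0,0,0,0,0.03,1],[0,0,0,0,0,0,1]]'; python3 -m inch '[[0,0,0,0,0,0.03,1],[0,0,0,0,0,0,1]]';python3 -m inch '[[0,0,0,0,0,0.03,1],[0,0,0,0,0,0,1]]'
```

```text
clock: 7.9
tcp_pos: [0.4697, 0.1006, 0.1387]
orientation: [0.0, 1.0, 0.0, -0.0]
wrist_force: [0.0, 0.1, -0.9]
finger_gap: 0.033
clock: 8.1
tcp_pos: [0.4696, 0.1006, 0.1371]
orientation: [0.0, 1.0, 0.0, -0.0]
wrist_force: [0.1, 0.8, -1.0]
finger_gap: 0.0322
clock: 8.3
tcp_pos: [0.4699, 0.1006, 0.1363]
orientation: [0.0, 1.0, 0.0, 0.0]
wrist_force: [-2.1, -0.1, 4.0]
finger_gap: 0.0328
```

```bash
python3 -m inch '[[0,0,0,0,0,0.02,1],[0,0,0,0,0,0,1],[0,0,0,0,0,0,1],[0,0,0,0,0,0,1]]'; python3 - <<'E'
from h import *
S=snap('scene','s6.png');
cv2.imwrite('pics/s6c.png',cv2.resize(S[130:220,270:380,::-1],None,fx=6,fy=6,interpolation=cv2.INTER_CUBIC))
E
```

```text
clock: 8.7
tcp_pos: [0.4699, 0.1006, 0.1362]
orientation: [0.0, 1.0, 0.0, 0.001]
wrist_force: [-4.6, -0.8, 11.1]
finger_gap: 0.0328
```

View pics/s6c.png

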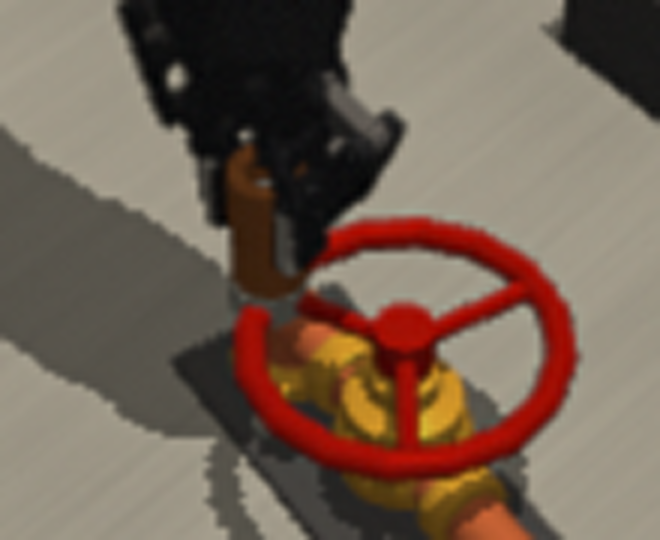

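The sleeve is seated on the collar with about 11 N down. Next I'll compute the crank steps.

```bash
python3 - <<'E'
import numpy as np
th=np.deg2rad(192.9-10*np.arange(0,23));x=65*np.cos(th)/50;y=-65*np.sin(th)/50
for i in range(22): print(round(192.9-10*i-10,1),'[0,0,0,%.3f,%.3f,0,1]'%(x[i+1]-x[i],y[i+1]-y[i]))
E
```

```text
182.9 [0,0,0,-0.031,-0.224,0,1]
172.9 [0,0,0,0.008,-0.226,0,1]
162.9 [0,0,0,0.048,-0.222,0,1]
152.9 [0,0,0,0.085,-0.210,0,1]
142.9 [0,0,0,0.120,-0.192,0,1]
132.9 [0,0,0,0.152,-0.168,0,1]
122.9 [0,0,0,0.179,-0.139,0,1]
112.9 [0,0,0,0.200,-0.106,0,1]
102.9 [0,0,0,0.216,-0.070,0,1]
92.9 [0,0,0,0.224,-0.031,0,1]
82.9 [0,0,0,0.226,0.008,0,1]
72.9 [0,0,0,0.222,0.048,0,1]
62.9 [0,0,0,0.210,0.085,0,1]
52.9 [0,0,0,0.192,0.120,0,1]
42.9 [0,0,0,0.168,0.152,0,1]
32.9 [0,0,0,0.139,0.179,0,1]
22.9 [0,0,0,0.106,0.200,0,1]
12.9 [0,0,0,0.070,0.216,0,1]
2.9 [0,0,0,0.031,0.224,0,1]
-7.1 [0,0,0,-0.008,0.226,0,1]
-17.1 [0,0,0,-0.048,0.222,0,1]
-27.1 [0,0,0,-0.085,0.210,0,1]
```

```bash
python3 -m inch '[[0,0,0,0,0,-0.05,1],[0,0,0,-0.03,-0.224,0,1],[0,0,0,0.008,-0.226,0,1],[0,0,0,0.048,-0.222,0,1],[0,0,0,0,0,0,1]]' 60;  python3 -m inch '[[0,0,0,0.085,-0.21,0,1],[0,0,0,0.12,-0.192,0,1],[0,0,0,0.152,-0.168,0,1],[0,0,0,0,0,0,1],[0,0,0,0,0,0,1]]'
python3 - <<'E'
from h import *
s=env.get_state();im=snap('wrist','w7.png');p=s['tcp_pos'];d=p[:2]-[.5325,.115];print(p,s['wrist_force'],np.hypot(*d),np.rad2deg(np.arctan2(d[1],d[0])))
E
```

```text
clock: 9.25
tcp_pos: [0.4714, 0.136, 0.1371]
orientation: [-0.001, 1.0, 0.001, 0.0]
wrist_force: [-1.1, -0.9, -0.7]
finger_gap: 0.0326
clock: 9.75
tcp_pos: [0.4897, 0.1633, 0.1373]
orientation: [-0.0, 1.0, 0.001, 0.0]
wrist_force: [-0.2, 1.4, -1.1]
finger_gap: 0.0327
[0.48968566 0.16326822 0.1373282 ] [-0.21982009  1.42613495 -1.06354489] 0.06452044952109348 131.5733111643984
```

View pics/w7.png

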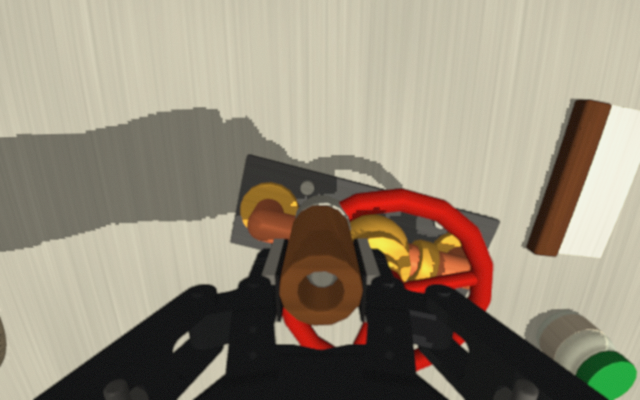

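The pin, still in the bore at (321,280), follows with forces around 1 N. I'll carry on.

```bash
python3 -m inch '[[0,0,0,0.179,-0.139,0,1],[0,0,0,0.2,-0.106,0,1],[0,0,0,0.216,-0.07,0,1],[0,0,0,0.224,-0.031,0,1],[0,0,0,0.226,0.008,0,1],[0,0,0,0,0,0,1]]'; python3 -m inch '[[0,0,0,0.222,0.048,0,1],[0,0,0,0.21,0.085,0,1],[0,0,0,0.192,0.12,0,1],[0,0,0,0.168,0.152,0,1],[0,0,0,0.139,0.179,0,1],[0,0,0,0,0,0,1]]'; python3 -m inch '[[0,0,0,0.106,0.2,0,1],[0,0,0,0.07,0.216,0,1],[0,0,0,0.031,0.224,0,1],[0,0,0,-0.008,0.226,0,1],[0,0,0,0,0,0,1],[0,0,0,0,0,0,1]]'
```

```text
clock: 10.4
tcp_pos: [0.5437, 0.1797, 0.1373]
orientation: [-0.0, 1.0, 0.0, 0.001]
wrist_force: [-0.9, 0.7, -0.5]
finger_gap: 0.0329
clock: 11.0
tcp_pos: [0.5895, 0.1487, 0.1374]
orientation: [0.0, 1.0, -0.001, 0.001]
wrist_force: [-0.1, 0.7, -0.7]
finger_gap: 0.0325
clock: 11.6
tcp_pos: [0.5975, 0.1062, 0.1374]
orientation: [0.0, 1.0, -0.0, -0.0]
wrist_force: [-1.0, 0.5, -0.2]
finger_gap: 0.033
```

Now at −7°. I'll approach the stop in small steps.

```bash
python3 -m inch '[[0,0,0,-0.02,0.113,0,1],[0,0,0,-0.025,0.11,0,1],[0,0,0,0,0,0,1]]'; python3 -m inch '[[0,0,0,-0.01,0.04,0,1],[0,0,0,0,0,0,1]]';  python3 -m inch '[[0,0,0,-0.01,0.04,0,1],[0,0,0,0,0,0,1]]'
```

```text
clock: 11.9
tcp_pos: [0.5952, 0.0955, 0.1373]
orientation: [0.0, 1.0, 0.0, -0.0]
wrist_force: [-0.3, 0.2, -0.1]
finger_gap: 0.0328
clock: 12.1
tcp_pos: [0.5951, 0.0953, 0.1373]
orientation: [-0.001, 1.0, 0.001, 0.0]
wrist_force: [1.5, 5.5, -1.0]
finger_gap: 0.0323
clock: 12.3
tcp_pos: [0.5951, 0.0952, 0.1373]
orientation: [-0.003, 1.0, 0.001, 0.001]
wrist_force: [3.5, 11.2, -2.2]
finger_gap: 0.0325
```

The hand stopped at about −17.5° (stop −15° plus play) and the force rose to 11 N, so the wheel is on its stop. I'll hold and verify.

```bash
python3 -m inch '[[0,0,0,-0.005,0.02,0,1],[0,0,0,0,0,0,1],[0,0,0,0,0,0,1],[0,0,0,0,0,0,1],[0,0,0,0,0,0,1]]'; python3 - <<'E'
from h import *
s=env.get_state();w=snap('wrist','w8.png');S=snap('top','t8.png')
cv2.imwrite('pics/t8c.png',cv2.resize(S[120:260,220:380,::-1],None,fx=4,fy=4,interpolation=cv2.INTER_CUBIC))
E
```

```text
clock: 12.8
tcp_pos: [0.5952, 0.0952, 0.1373]
orientation: [-0.004, 1.0, 0.002, 0.001]
wrist_force: [2.8, 14.3, -3.1]
finger_gap: 0.0325
```

View pics/w8.png

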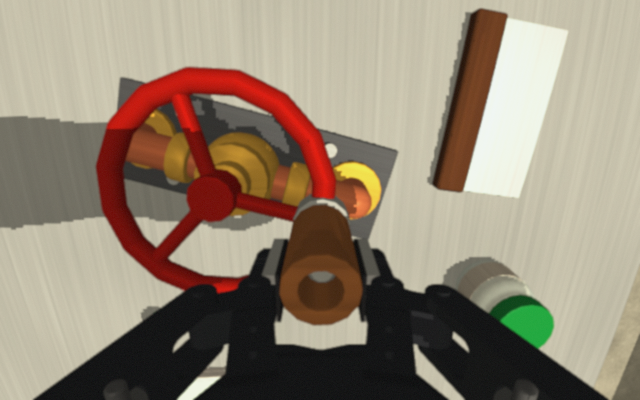

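View pics/t8c.png

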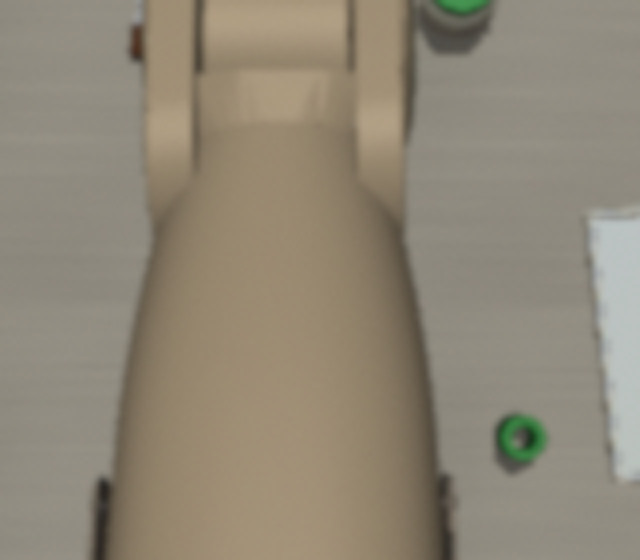

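The pin spoke lies along the plate's +x, from hub (212,195) to pin (320,205), so the valve is shut. I'll release the press and open by two turns.

```bash
python3 -m inch '[[0,0,0,0.025,-0.1,0,1],[0,0,0,0.048,-0.222,0,1],[0,0,0,0.008,-0.226,0,1],[0,0,0,-0.031,-0.224,0,1],[0,0,0,-0.07,-0.216,0,1],[0,0,0,-0.106,-0.2,0,1],[0,0,0,-0.139,-0.179,0,1],[0,0,0,0,0,0,1]]'; python3 -m inch '[[0,0,0,-0.168,-0.152,0,1],[0,0,0,-0.192,-0.12,0,1],[0,0,0,-0.21,-0.085,0,1],[0,0,0,-0.222,-0.048,0,1],[0,0,0,-0.226,-0.008,0,1],[0,0,0,-0.224,0.031,0,1],[0,0,0,0,0,0,1]]'; python3 -m inch '[[0,0,0,-0.216,0.07,0,1],[0,0,0,-0.2,0.106,0,1],[0,0,0,-0.179,0.139,0,1],[0,0,0,-0.152,0.168,0,1],[0,0,0,-0.12,0.192,0,1],[0,0,0,-0.085,0.21,0,1],[0,0,0,0,0,0,1]]'
```

```text
clock: 13.7
tcp_pos: [0.5791, 0.1612, 0.1373]
orientation: [-0.001, 1.0, 0.001, -0.001]
wrist_force: [-0.8, -1.1, -0.4]
finger_gap: 0.0327
clock: 14.4
tcp_pos: [0.5161, 0.1783, 0.1372]
orientation: [0.0, 1.0, 0.0, -0.001]
wrist_force: [-0.1, -0.4, -1.0]
finger_gap: 0.0326
clock: 15.1
tcp_pos: [0.47, 0.1324, 0.1371]
orientation: [0.001, 1.0, -0.001, -0.001]
wrist_force: [0.5, -0.0, -0.7]
finger_gap: 0.0322
```

Tracking well with low forces. Second half of the first turn next.

```bash
python3 -m inch '[[0,0,0,-0.048,0.222,0,1],[0,0,0,-0.008,0.226,0,1],[0,0,0,0.031,0.224,0,1],[0,0,0,0.07,0.216,0,1],[0,0,0,0.106,0.2,0,1],[0,0,0,0.139,0.179,0,1],[0,0,0,0,0,0,1]]'; python3 -m inch '[[0,0,0,0.168,0.152,0,1],[0,0,0,0.192,0.12,0,1],[0,0,0,0.21,0.085,0,1],[0,0,0,0.222,0.048,0,1],[0,0,0,0.226,0.008,0,1],[0,0,0,0.224,-0.031,0,1],[0,0,0,0,0,0,1]]'; python3 -m inch '[[0,0,0,0.216,-0.07,0,1],[0,0,0,0.2,-0.106,0,1],[0,0,0,0.179,-0.139,0,1],[0,0,0,0.152,-0.168,0,1],[0,0,0,0.12,-0.192,0,1],[0,0,0,0.085,-0.21,0,1],[0,0,0,0,0,0,1]]'; python3 - <<'E'
from h import *
w=snap('wrist','w9.png')
E
```

```text
clock: 15.8
tcp_pos: [0.4878, 0.0691, 0.1374]
orientation: [0.001, 1.0, -0.001, 0.001]
wrist_force: [0.3, 0.7, -0.4]
finger_gap: 0.0328
clock: 16.5
tcp_pos: [0.5507, 0.0522, 0.1375]
orientation: [-0.0, 1.0, 0.0, 0.002]
wrist_force: [0.5, -0.3, 0.1]
finger_gap: 0.033
clock: 17.2
tcp_pos: [0.5959, 0.0983, 0.1372]
orientation: [-0.001, 1.0, 0.001, 0.0]
wrist_force: [0.3, -0.6, -1.0]
finger_gap: 0.0324
```

View pics/w9.png

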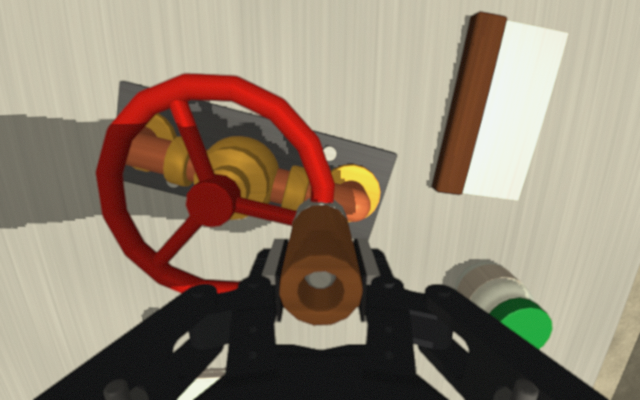

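One turn done: the spoke is again along plate +x and the sleeve is still on the pin. Now the second turn.

```bash
python3 -m inch '[[0,0,0,0.048,-0.222,0,1],[0,0,0,0.008,-0.226,0,1],[0,0,0,-0.031,-0.224,0,1],[0,0,0,-0.07,-0.216,0,1],[0,0,0,-0.106,-0.2,0,1],[0,0,0,-0.139,-0.179,0,1],[0,0,0,0,0,0,1]]'; python3 -m inch '[[0,0,0,-0.168,-0.152,0,1],[0,0,0,-0.192,-0.12,0,1],[0,0,0,-0.21,-0.085,0,1],[0,0,0,-0.222,-0.048,0,1],[0,0,0,-0.226,-0.008,0,1],[0,0,0,-0.224,0.031,0,1],[0,0,0,0,0,0,1]]'; python3 -m inch '[[0,0,0,-0.216,0.07,0,1],[0,0,0,-0.2,0.106,0,1],[0,0,0,-0.179,0.139,0,1],[0,0,0,-0.152,0.168,0,1],[0,0,0,-0.12,0.192,0,1],[0,0,0,-0.085,0.21,0,1],[0,0,0,0,0,0,1]]'
```

```text
clock: 17.95
tcp_pos: [0.5791, 0.1612, 0.1373]
orientation: [-0.001, 1.0, 0.001, -0.001]
wrist_force: [-0.2, -0.5, 0.2]
finger_gap: 0.0327
clock: 18.65
tcp_pos: [0.5161, 0.1782, 0.1372]
orientation: [0.0, 1.0, 0.0, -0.001]
wrist_force: [-0.4, -0.3, -0.9]
finger_gap: 0.0328
clock: 19.35
tcp_pos: [0.47, 0.1323, 0.1371]
orientation: [0.001, 1.0, -0.001, -0.001]
wrist_force: [-0.1, 0.3, -0.6]
finger_gap: 0.0328
```

```bash
python3 -m inch '[[0,0,0,-0.048,0.222,0,1],[0,0,0,-0.008,0.226,0,1],[0,0,0,0.031,0.224,0,1],[0,0,0,0.07,0.216,0,1],[0,0,0,0.106,0.2,0,1],[0,0,0,0.139,0.179,0,1],[0,0,0,0,0,0,1]]'; python3 -m inch '[[0,0,0,0.168,0.152,0,1],[0,0,0,0.192,0.12,0,1],[0,0,0,0.21,0.085,0,1],[0,0,0,0.222,0.048,0,1],[0,0,0,0.226,0.008,0,1],[0,0,0,0.224,-0.031,0,1],[0,0,0,0,0,0,1]]'; python3 -m inch '[[0,0,0,0.216,-0.07,0,1],[0,0,0,0.2,-0.106,0,1],[0,0,0,0.179,-0.139,0,1],[0,0,0,0.152,-0.168,0,1],[0,0,0,0.12,-0.192,0,1],[0,0,0,0.085,-0.21,0,1],[0,0,0,0.02,-0.08,0,1],[0,0,0,0,0,0,1],[0,0,0,0,0,0,1]]'; python3 - <<'E'
from h import *
s=env.get_state();d=s['tcp_pos'][:2]-[.5325,.115];print(np.rad2deg(np.arctan2(d[1],d[0])),np.hypot(*d))
w=snap('wrist','w10.png');S=snap('scene','s10.png')
E
```

```text
clock: 20.05
tcp_pos: [0.4878, 0.0691, 0.1375]
orientation: [0.001, 1.0, -0.001, 0.001]
wrist_force: [0.0, 0.8, -0.4]
finger_gap: 0.0326
clock: 20.75
tcp_pos: [0.5507, 0.0523, 0.1375]
orientation: [-0.0, 1.0, 0.0, 0.002]
wrist_force: [-0.7, 0.2, -0.2]
finger_gap: 0.0326
clock: 21.65
tcp_pos: [0.5961, 0.1007, 0.1372]
orientation: [-0.0, 1.0, 0.001, -0.0]
wrist_force: [0.8, -0.9, -0.5]
finger_gap: 0.0327
-12.66674228092306 0.06513551639213806
```

View pics/w10.png

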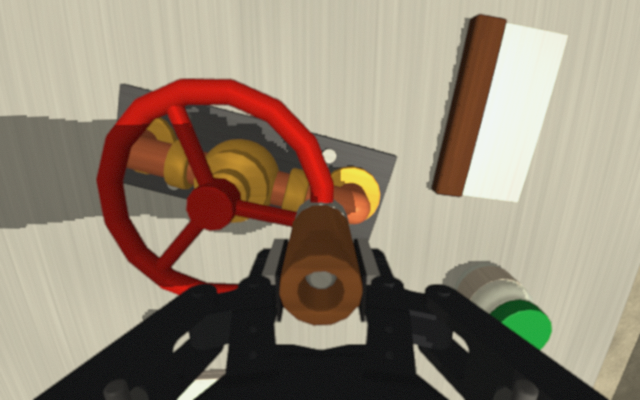

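View pics/s10.png

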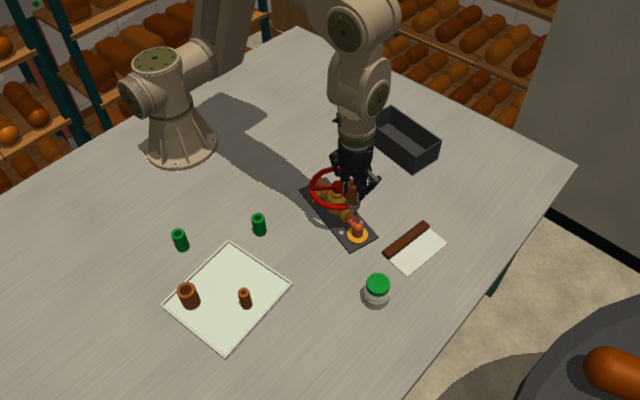

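The spoke again lies along plate +x, with the hub at (213,203). The sleeve is in the pads with the pin visible in the bore, and the other things are at their starting pixels. Handing in.

```bash
python3 -c "
from h import *
print(env.hand_in()); s=env.get_state(); print(s['clock'],s['tcp_pos'],s['wrist_force'],s['finger_gap'])"
```

```text
the job is handed in; nothing more can be done
None
the job is handed in; nothing more can be done
```

The job is handed in at about 22 s of the 72 s; no verdict was reported.

- **Sleeve:** I took the brown medium sleeve from the tray and lowered it over the pin until the collar took about 11 N. I then lifted it by a commanded 2.5 mm, which raised the hand only about 1 mm, so it would turn freely.
- **Valve:** I cranked clockwise to the stop. The hand stopped moving and the force rose to 14 N, with the pin spoke along the plate's +x. Then I opened it by two full turns.

**Last checks:**
- The hand stood at about −12.7° around the wheel axis. That is the shut direction of −15° plus the sleeve's play, two turns up.
- The wrist picture showed the spoke along +x again and the pin inside the bore.
- The finger gap was 33 mm, the wrist force about 1 N, and the other two sleeves, tin, jar and scraper looked unmoved.
- The wheel angle was judged from the hand's position and the pictures. It was not read directly.
- One small disagreement: the sleeve appeared about 1 mm off the tool centre in the wrist view. I allowed for it by measuring the pin in the same view.
- The top view at the stop was blocked by the arm, so it confirmed nothing. The state could not be read after handing in.

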